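Release the sprung battery pack and stop it with the other finger

TASK

Press the release key of the battery dock with one finger, so that the spring kicks the pack out of its seat, and stop the pack on the open part of the sloping ramp with the other finger before it slides off the end. Do not lift the pack off the ramp, and leave the other things on the bench where they are. Finish still holding it: the key pressed down, and the pack at rest on the ramp, out of its seat, leaning against your finger.

Things in the scene. Friction and masses are not known exactly. Their poses are not given: they have to be found in the camera images.
- dock: White battery dock fixed to the bench: base plate 225 x 150 x 12 mm, aluminium ramp along the middle, black square key beside it, tower 105 mm high at the uphill end (x = 77 to 119 mm, y = -45 to 45 mm). Origin on the bench under the nose of the seated pack; x level, uphill (the ramp runs down to -x), y to the key's side, z up. Base: x = -105 to 120 mm, y = -63 to 87 mm.
- ramp: Slippery ramp fixed to the dock, sloping 0.27 rad. Origin on its floor, mid-width, at the nose (downhill face) of the seated pack, 50 mm above the bench; x uphill along the floor, y to the key's side, z square to it. Floor 46 mm wide between rails 6 mm wide and high; open end at x = -105 mm, 22 mm above the bench. Black cheeks 16 mm high flank the seat.
- catch_spot (a point): Point on the ramp floor, mid-width, 36 mm downhill of the seated pack's nose, level with the key across the slope: a good place for the finger that stops the pack. The floor here is 40 mm above the bench, the rails' tops 46 mm; a fingertip 52 mm above the bench clears them and overlaps the pack's front by about 18 mm.
- key_top (a point): Centre of the top of the release key, a black cap 34 mm (dock x) by 32 mm (dock y), 62 mm beside the catch spot, on a white pedestal 46 x 44 mm whose top is 46 mm above the bench. The cap's top is 62 mm above the bench when up, 52 mm fully down. The point moves with the cap.
- key (a joint): Travel of the release key straight down, m: 0 up, 0.010 fully down (starts at 0 to 0.002). It takes about 4 N to move and stays where it is left: it does not spring back.
- pack: The battery pack seated in the dock: a black block 50 mm long (its x, along the ramp), 42 mm wide and 28 mm high, about 0.15 kg, loose. Origin at its centre, 14 mm above the ramp floor and 25 mm uphill of its nose; axes as the ramp's.
- spare_pack: Bystander: a like pack, 50 x 42 x 28 mm, lying on the bench beside the dock. Origin under its centre.
- driver: Bystander: screwdriver, 160 mm long, lying on the bench on the key's side of the dock. Origin under its middle.
- spool: Bystander: spool of solder, 48 mm across, 36 mm high, beside the dock. Origin under its centre.
- bottle: Bystander: amber bottle, 48 mm across, 100 mm high. Origin under its centre.
- cup: Bystander: steel cup, 64 mm across, 70 mm high. Origin under its centre.
- screw_tray: Bystander: white divided tray, 120 x 90 x 30 mm. Origin under its centre.
- meter: Bystander: yellow hand meter lying flat, 150 x 75 x 35 mm. Origin under its centre.
- pusher (a joint): Spring pusher behind the pack: 0 in, 0.015 m out (downhill). It kicks the pack downhill with about 1.3 N as soon as the steel lip in front of the pack's nose (6 mm high, at ramp x = -5 to -1 mm) is down; the lip sinks with the key and lets go after about 6 mm of key travel. The pack is off the ramp within about half a second.

How it is judged:
On the way, in this order (a step that is already met when the one before it is completed fails the run):
1. the key is being pressed by the robot's fingers (value of joint key above 0.003 m and contact force between the fingers and dock above 0.5 N), for 0.02 s.
2. the popped pack is stopped on the ramp by a finger (x of pack in the frame of ramp between -0.08 and 0.016 m and contact force between the fingers and pack above 0.03 N and linear speed of pack below 0.02 m/s), for 0.3 s.
At the end, for the whole second after the job is handed in: The key is down (more than 5 mm), the pack is at rest (under 15 mm/s) on the ramp, at least 8 mm out of its seat, its nose not past the ramp's open end, its centre within 6 mm of its height above the ramp floor, borne by the ramp and touching a finger (value of joint key above 0.005 m and x of pack in the frame of ramp between -0.08 and 0.016 m and z of pack in the frame of ramp between 0.008 and 0.02 m and contact force between the fingers and pack above 0.03 N and contact force between pack and dock above 0.2 N and linear speed of pack below 0.015 m/s); the arm keeps its last pose, push and grip.
It fails at once if the pack slides off the ramp (x of pack in the frame of ramp below -0.1 m or z of pack in the frame of ramp below -0.005 m).
It fails at once if the pack is lifted off the ramp (z of pack in the frame of ramp above 0.03 m).
It fails at once if a bystander is moved by more than 20 mm (distance of any of spare_pack, driver, spool, bottle, cup, screw_tray, meter from where it was at the start of the episode above 0.02 m).
It also fails if it takes over 32 s, if anything falls off the work surface, if the arm or the gripper's body presses on something with over 40 N, if the wrist force passes 120 N, or if a joint passes its speed limit or range.

ROBOT

A 6-joint arm with a two-finger parallel gripper is mounted at the origin on the work surface. World frame = base frame: x ahead of the robot, y to its left, z up, the work surface at z = 0. Lengths are in m, angles in rad, forces in N, time in s.
With the tool pointing down it reaches from about 0.2 to 0.875 m from the base axis. Payload 3.4 kg.
Tool frame: the origin (TCP) lies between the finger pads; the fingertips stand 8 mm ahead of it and the grasp point (between the pads) lies 11 mm behind it; z points along the fingers, y is the direction in which the jaws open and shut (so a half turn about z gives the same grasp; the last joint's range is limited). The gripper opens to 94 mm and grips with 3 to 60 N. Pads are 16 mm wide; open, the fingers measure 119 mm over their backs; the gripper's body (75 mm by 177 mm) begins 78 mm behind the grasp point.
Start: joints at [-1.26, 0.276, 1.505, -0, 1.361, -0.121], TCP at [0.241, -0.522, 0.213] pointing down, gripper open.
Joint ranges: [-2.89, 2.89], [-0.75, 2.08], [0.22, 2.7], [-1.18, 4.32], [0.11, 2.71], [-2.7, 2.7]. Speed limits (rad/s): [2.57, 2.57, 3.14, 3.14, 3.14, 3.14].

INTERFACE

Orientations are given as a unit quaternion [w, x, y, z].
In Python, from cell import robot gives the robot as it stands. Calls block until the motion is done:
- robot.move_pose(position, orientation): joint-space move of the TCP to a pose.
- robot.move_l(position, max_speed=0.15, rotation=None, guard=None): straight line of the TCP; rotation=None keeps the orientation; max_speed is the mean speed in m/s. With guard (N) it stops when the force on the tool has changed by that much, and returns True; else False.
- robot.move_j(angles): joint-space move.
- robot.gripper_to(opening): finger opening in m; the grip force is fixed at half the most; returns when the fingers have stopped.
- robot.pause(seconds).
- robot.ik(position, orientation): joint angles nearest the present ones, or None.
- robot.capture(name): name is "scene" or "top" or "wrist"; returns (picture, depth): 400x640x3 uint8, blue, green, red; 400x640 float32, m along the optical axis (not along the pixel's ray), 0 where there is no reading.
- robot.camera_params(name): a dict with "mtx" (3x3 intrinsics, pixels), "D" ([k1, k2, p1, p2, k3] as OpenCV has them; the pictures are not rectified), "R" (3x3) and "t" (3): a world point X has camera coordinates R X + t. Camera axes: x right, y down, z forward; pixel columns grow to the right and rows downward; lengths in m; the calibration is good to about 2 mm. A picture is of the moment at which its call begins: read the wrist's pose just before it. camera_params takes no time and is no camera call; for the wrist camera it gives the pose at the moment of the call.
A pose or a line that the arm cannot do raises robot.PlanningError and nothing moves.
- robot.close_job(): hands the job in, once; it reports no verdict.
Readings, each from a call of its own:
- robot.current_clock(): time.
- robot.current_joints(): joint angles.
- robot.current_qvel(): joint speeds.
- robot.current_effort(): joint torques, N m.
- robot.current_ee_pos(): TCP position.
- robot.current_ee_rot(): TCP orientation.
- robot.current_ft_force(): force on the tool from outside, world axes, zero at the start.
- robot.current_moment(): the same for the moment, N m.
- robot.current_grip_width(): finger opening in m.
Only numpy, scipy, OpenCV 4.12 (cv2) and the standard library are available. Lean on these libraries where they do the work, as an engineer would, in place of code of your own. Each camera call takes 0.05 s, during which the arm holds its last target. There are 200 camera calls.

## Working session

There is one attempt and no reset: what is moved stays moved. The work goes in short steps, each a Python script; the robot and the scene stay as the last script left them, time stands still between calls to the robot, and variables do not carry over. Pictures are saved under pics/ and viewed, about 8 in all and at most 12, crops included, and the job is handed in when it is done.

```bash
mkdir -p pics; ls
python3 - <<'E'
from cell import robot
import cv2,numpy as np,pickle
d={}
for n in("scene","top"):
    p,z=robot.capture(n);c=robot.camera_params(n);d[n]=(p,z,c)
    cv2.imwrite(f"pics/{n}0.png",p);print(n,c,(z>0).mean())
pickle.dump(d,open("d0.pkl","wb"));print(robot.current_clock(),robot.current_ee_rot())
E
```

```text
pics
scene {'mtx': array([[407.65603742,   0.        , 320.0825781 ],
       [  0.        , 407.65603742, 197.87657953],
       [  0.        ,   0.        ,   1.        ]]), 'D': array([0.00136376, 0.        , 0.        , 0.        , 0.        ]), 'R': array([[-0.0330067 ,  0.99925452,  0.02002385],
       [ 0.68616852,  0.03722303, -0.72648965],
       [-0.72669341, -0.01023929, -0.68688561]]), 't': array([ 0.00381202, -0.30221269,  1.50682   ])} 0.996
top {'mtx': array([[404.27198772,   0.        , 319.11495146],
       [  0.        , 404.27198772, 204.33947118],
       [  0.        ,   0.        ,   1.        ]]), 'D': array([-0.04187423,  0.        ,  0.        ,  0.        ,  0.        ]), 'R': array([[-0.01237563, -0.99991364, -0.00442301],
       [-0.99789724,  0.01263188, -0.06357299],
       [ 0.06362337,  0.00362696, -0.99796739]]), 't': array([-0.00124702,  0.51849099,  1.1785811 ])} 0.9959453125
0.1 [-7.89659444e-04  9.76780401e-01  2.14241493e-01 -8.28207202e-05]
```

View pics/top0.png

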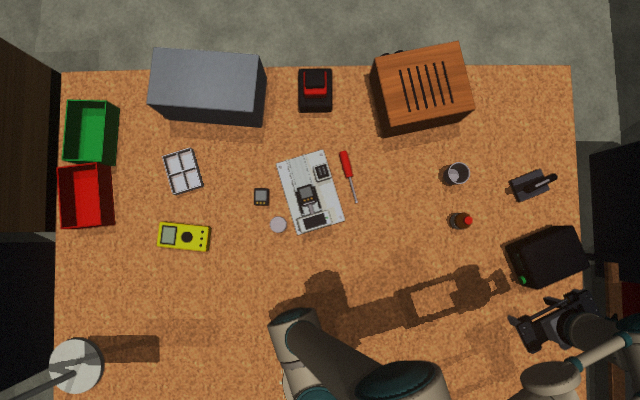

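View pics/scene0.png

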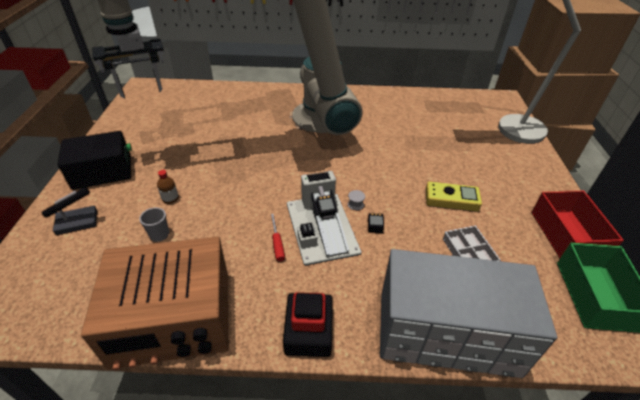

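The top view shows the dock at about (311,192). Its tower is on the near side, the ramp runs down towards +x world, and the key is at (322,172) on the -y side. The scene view agrees. I'll get the rough pose from the base mask and then look with the wrist camera.

```bash
cat > h.py <<'E'
import cv2,numpy as np
def ray(c,px):
    u=cv2.undistortPoints(np.array([[px]],float),c["mtx"],c["D"])[0,0]
    d=c["R"].T@np.array([u[0],u[1],1]);o=-c["R"].T@c["t"];return o,d
def onz(c,px,z):
    o,d=ray(c,px);return o+d*(z-o[2])/d[2]
def proj(c,X):
    return cv2.projectPoints(np.array(X,float).reshape(-1,3),cv2.Rodrigues(c["R"])[0],c["t"],c["mtx"],c["D"])[0][:,0]
def tri(cs,pxs):
    A=np.zeros((3,3));b=np.zeros(3)
    for c,p in zip(cs,pxs):
        o,d=ray(c,p);d/=np.linalg.norm(d);M=np.eye(3)-np.outer(d,d);A+=M;b+=M@o
    X=np.linalg.solve(A,b);return X,[float(np.linalg.norm(proj(c,X)[0]-p)) for c,p in zip(cs,pxs)]
def down(a):  # tool z down, tool y at world yaw a
    from scipy.spatial.transform import Rotation as R
    y=np.array([np.cos(a),np.sin(a),0]);z=np.array([0,0,-1.]);q=R.from_matrix(np.c_[np.cross(y,z),y,z]).as_quat()
    return q[[3,0,1,2]]
E
python3 - <<'E'
from h import *
import pickle
d=pickle.load(open("d0.pkl","rb"));c=d["top"][2]
P=[onz(c,p,.012) for p in[(277,163),(323,150),(345,220),(298,234)]]
for p in P:print(p.round(3))
e=[np.linalg.norm(P[i]-P[(i+1)%4]).round(3) for i in range(4)];print(e)
print("centre",np.mean(P,0).round(3),"uphill dir",np.arctan2(*((P[3]+P[2]-P[0]-P[1])[[1,0]])), "key dir",np.arctan2(*((P[1]+P[2]-P[0]-P[3])[[1,0]])))
from cell import robot
print(robot.camera_params("wrist"),robot.current_ee_pos())
E
```

```text
[0.644 0.117 0.012]
[ 0.682 -0.021  0.012]
[ 0.471 -0.084  0.012]
[0.432 0.056 0.012]
[np.float64(0.143), np.float64(0.219), np.float64(0.145), np.float64(0.221)]
centre [0.557 0.017 0.012] uphill dir -2.8578233028693925 key dir -1.2999837608070974
{'mtx': array([[318.05328239,   0.        , 319.93287155],
       [  0.        , 318.05328239, 199.00644187],
       [  0.        ,   0.        ,   1.        ]]), 'D': array([-0.05545565,  0.        ,  0.        ,  0.        ,  0.        ]), 'R': array([[ 4.19334658e-01, -9.07831680e-01,  2.91325841e-04],
       [-8.78798008e-01, -4.05843224e-01,  2.51008643e-01],
       [-2.27755365e-01, -1.05512640e-01, -9.67984802e-01]]), 't': array([-0.57485233, -0.02669561,  0.38820558])} [ 0.24049098 -0.52175606  0.2127272 ]
```

Run:
```python
from h import *
from cell import robot
import pickle
a=-1.287;u=np.array([np.cos(-2.858),np.sin(-2.858)]);v=np.array([np.cos(a),np.sin(a)])
o=np.array([.557,.017])-.0075*u-.012*v
print("origin",o)
D=[]
for i,(x,y,z) in enumerate([(-.02,-.02,.24),(-.02,.09,.24)]):
    p=o+x*u+y*v
    robot.move_pose([*p,z],down(a)); robot.pause(.2)
    c=robot.camera_params("wrist");im,dz=robot.capture("wrist");D.append((im,dz,c))
    cv2.imwrite(f"pics/w{i}.png",im);print(robot.current_ee_pos(),robot.current_clock(),robot.current_joints())
pickle.dump(D,open("d1.pkl","wb"))
cv2.imwrite("pics/w01.png",np.vstack([cv2.resize(D[i][0],None,fx=.75,fy=.75) for i in(0,1)]))
```

```text
origin [0.5608404  0.03061854]
[0.57449869 0.05485316 0.239972  ] 2.725 [-2.53133072e-02  2.65815971e-01  1.45357350e+00 -6.21528522e-05
  1.42223301e+00  1.26262547e+00]
[ 0.60499372 -0.04903374  0.24021971] 3.4917 [-1.95629627e-01  3.11492208e-01  1.38726224e+00  2.71023204e-04
  1.44271957e+00  1.08982505e+00]
```

View pics/w01.png

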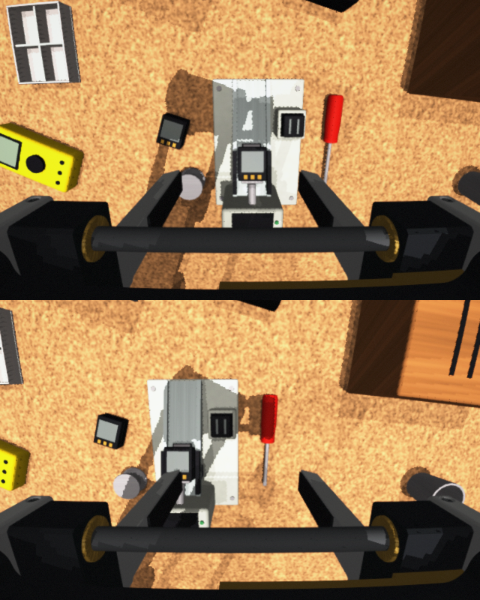

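The two wrist views show the dock with the key at about (388,167) and (295,165) full-resolution pixels. The pack is at about (335,215) and (240,217), and the fingers don't hide either. I'll enlarge both to pick corners.

Run:
```python
import cv2,numpy as np
a=cv2.imread("pics/w0.png")[95:245,275:415];b=cv2.imread("pics/w1.png")[95:245,185:325]
out=np.hstack([cv2.resize(x,(392,420),interpolation=cv2.INTER_CUBIC) for x in(a,b)])
cv2.imwrite("pics/crop.png",cv2.convertScaleAbs(out,alpha=1.0,beta=30))
```

```text
(no output)
```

View pics/crop.png

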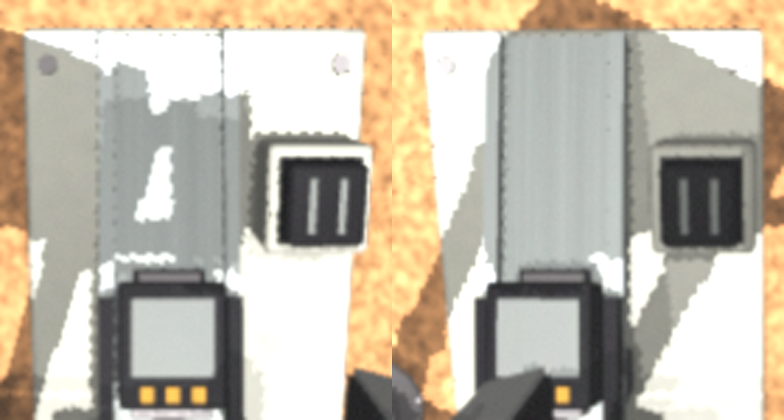

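```bash
cat > m.py <<'E'
from h import *
import pickle
D=pickle.load(open("d1.pkl","rb"));cs=[D[0][2],D[1][2]]
f0=lambda x,y:np.array([x/2.8+275-.32,y/2.8+95-.32]);f1=lambda x,y:np.array([(x-392)/2.8+185-.32,y/2.8+95-.32])
pts=dict(bL=((24,30),(423,32)),bR=((365,32),(762,32)),
 kTL=((288,157),(661,157)),kTR=((363,157),(742,157)),kBR=((366,243),(745,248)),kBL=((286,245),(661,248)),
 sL=((131,297),(497,298)),sR=((215,297),(579,298)),holeR=((341,64),(737,64)),rL=((98,32),(500,32)),rR=((222,32),(627,32)),
 lipL=((134,270),(520,270)),lipR=((203,270),(590,270)))
T={}
for k,(p,q) in pts.items():
    X,e=tri(cs,[f0(*p),f1(*q)]);T[k]=X
    px=f0(*p).round().astype(int);z=D[0][1][px[1],px[0]]
    o,d=ray(cs[0],f0(*p));print(k,X.round(4),np.round(e,1),"depth z",(o+d*z)[2].round(3))
E
python3 - <<'E'
from m import *
bL,bR=[onz(cs[0],f0(*pts[k][0]),.012) for k in("bL","bR")];b1=[onz(cs[1],f1(*pts[k][1]),.012) for k in("bL","bR")]
print(bL,bR,b1,np.linalg.norm(bR-bL),np.linalg.norm(b1[1]-b1[0]))
bL=(bL+b1[0])/2;bR=(bR+b1[1])/2
v=(bR-bL)[:2];a=np.arctan2(v[1],v[0]);v=v/np.linalg.norm(v);u=np.array([v[1],-v[0]]);u=np.array([np.cos(a-np.pi/2),np.sin(a-np.pi/2)])
o=(bL+bR)[:2]/2+.105*u-.012*v
print("yaw",a,"origin",o)
for k,X in T.items():print(k,"dock",((X[:2]-o)@u*1e3).round(1),((X[:2]-o)@v*1e3).round(1))
# key top by both views' cap centres at z=.062
for c,f,j in((cs[0],f0,0),(cs[1],f1,1)):
    K=np.mean([onz(c,f(*pts[k][j]),.062) for k in("kTL","kTR","kBR","kBL")],0)[:2];print("key z62",K,(K-o)@u*1e3,(K-o)@v*1e3)
E
```

```text
bL [0.6446 0.1208 0.0082] [0. 0.] depth z -0.002
bR [ 0.6857 -0.0221  0.0085] [0.1 0.1] depth z 0.008
kTL [0.6267 0.0022 0.0539] [0. 0.] depth z 0.047
kTR [ 0.6351 -0.0287  0.0467] [0. 0.] depth z 0.045
kBR [ 0.6018 -0.0397  0.0551] [0.8 0.8] depth z 0.045
kBL [ 0.5929 -0.0073  0.0597] [0.5 0.5] depth z 0.059
sL [0.5594 0.0479 0.0769] [0.2 0.2] depth z 0.078
sR [0.5689 0.0169 0.0783] [0.2 0.2] depth z 0.076
holeR [ 0.6695 -0.0155  0.0126] [0. 0.] depth z 0.012
rL [0.6532 0.09   0.0008] [0.2 0.2] depth z 0.027
rR [ 0.6688  0.0366 -0.0061] [0.1 0.1] depth z 0.01
lipL [0.5639 0.0477 0.048 ] [0. 0.] depth z 0.046
lipR [0.5715 0.0197 0.0457] [0. 0.] depth z 0.047
[0.64459128 0.12041752 0.012     ] [ 0.68539548 -0.0212239   0.012     ] [array([0.64479604, 0.11942543, 0.012     ]), array([ 0.68546356, -0.022188  ,  0.012     ])] 0.1474017444824925 0.14733707111330066
yaw -1.2907292683843978 origin [0.56083567 0.0316161 ]
bL dock -105.1 -62.6
bR dock -105.1 86.1
kTL dock -55.2 46.5
kTR dock -54.7 78.5
kBR dock -19.7 79.9
kBL dock -20.0 46.3
sL dock -3.1 -16.0
sR dock -3.6 16.3
holeR dock -91.4 75.4
rL dock -104.9 -30.6
rR dock -105.2 25.1
lipL dock -7.4 -14.6
lipR dock -6.9 14.4
key z62 [ 0.61495298 -0.01606782] -38.82793626798999 60.78511384923603
key z62 [ 0.61493846 -0.01865371] -38.09919409320683 63.26623690540858
```

All checks agree: base edge 147 mm against 150, key at dock (-38,62.8), lip and pack on the mid-line, and lip height 47 mm. Next I hover with the fingers over the catch spot and the key, and look before pressing.

```bash
cat > g.py <<'E'
from h import *
from cell import robot
a=-1.2907;v=np.array([np.cos(a),np.sin(a)]);u=np.array([np.cos(a-np.pi/2),np.sin(a-np.pi/2)]);o=np.array([.5608,.0316])
W=lambda x,y,z:np.array([*(o+x*u+y*v),z])
E
python3 - <<'E'
from g import *
robot.gripper_to(.0495)
robot.move_pose(W(-.036,.031,.14),down(a))
robot.move_l(W(-.036,.031,.085),.08);robot.pause(.2)
p=robot.current_ee_pos();print(p,W(-.036,.031,.085),robot.current_grip_width(),robot.current_ft_force(),robot.current_clock())
c=robot.camera_params("wrist");im,_=robot.capture("wrist");im2,_=robot.capture("scene");c2=robot.camera_params("scene")
for i,cc in((im,c),(im2,c2)):
  pass
cv2.imwrite("pics/h.png",np.vstack([im[100:380,120:520],cv2.resize(im2[140:280,250:390],(400,400),interpolation=2)][:1]+[cv2.resize(im2[150:270,240:400],(400,300),interpolation=2)]))
print(proj(c,[W(-.036,0,.077),W(-.036,.062,.077)])-[120,100])
E
```

```text
[0.60439349 0.01177021 0.08561704] [0.60396693 0.01176024 0.085     ] 0.04980512494161516 [ 0.48519123 -0.17861883  0.41979688] 5.9083
[[147.57820683 141.20135699]
 [250.56426032 141.20893113]]
```

View pics/h.png

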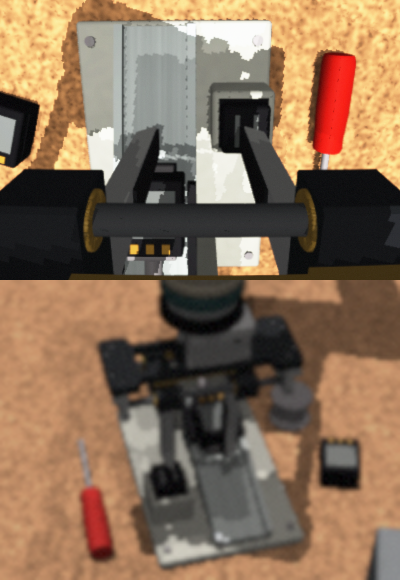

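The left fingertip, at (150,130) in the upper crop, is over the ramp, downhill of the pack. The right fingertip, at (257,130), is over the key. Both are where projection predicts, so I press now.

Run:
```python
from g import *
f0=robot.current_ft_force()
s=robot.move_l(W(-.036,.031,.0575),.03,guard=12)
print(s,robot.current_ee_pos(),(robot.current_ft_force()-f0))
robot.pause(.6)
f=robot.current_ft_force()-f0;print(robot.current_ee_pos(),f,"along uphill",f[:2]@u,robot.current_grip_width(),robot.current_clock())
im,_=robot.capture("wrist");im2,z=robot.capture("scene");im3,_=robot.capture("top")
cv2.imwrite("pics/p.png",np.vstack([im[100:380,120:520],cv2.resize(im2[150:270,240:400],(400,300),interpolation=2)]))
```

```text
True [0.60410344 0.01177237 0.06021111] [-1.47890655 -0.82766002  3.84506435]
[0.6041164  0.01179203 0.06019443] [-1.13280908  0.53350319  4.91647506] along uphill 0.9411761534635141 0.04934665551704352 7.4083
```

View pics/p.png

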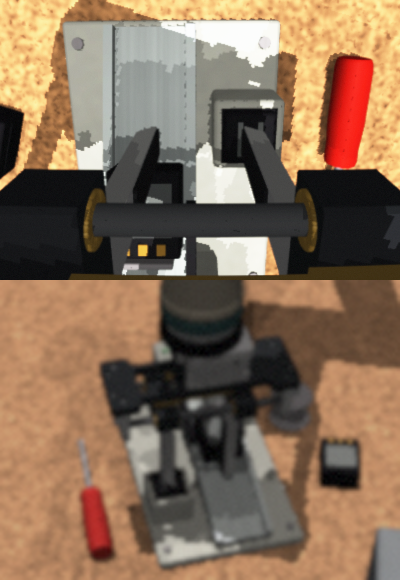

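The key finger is seated in the cap and the tip is at 52 mm, which fits a key that is fully down. Whether the pack slid is less clear, so I compare the pack's features with the predicted seated and popped positions.

Run:
```python
from g import *
t=.27
def RP(x,y,z): return W(x*np.cos(t)-z*np.sin(t),y,.050+x*np.sin(t)+z*np.cos(t))
im,dz=robot.capture("wrist");c=robot.camera_params("wrist")
for n,x in(("seated",0),("popped",-.028)):
  print(n,(proj(c,[RP(x,.0,.028),RP(x,.021,.028),RP(x+.05,0,.028),RP(x+.05,.021,.028)])).round(0).tolist())
# depth profile along ramp lines beside the finger
for y in(.010,.013,.016):
  print(y,end=' ')
  for col in range(1):
    # pixel column of that line, for rows: back-project to ramp frame
    for row in range(225,345,5):
      q=proj(c,[RP(-.03,y,.02)])[0];px=int(q[0]);d=dz[row,px]
      o_,r=ray(c,(px,row));X=o_+r*d
      e=(X[:2]-o)@u;h=X[2]-.05
      print(row,(1e3*(e*np.cos(t)+h*np.sin(t))).round(),(1e3*(-e*np.sin(t)+h*np.cos(t))).round(),end=' | ')
  print()
cv2.imwrite("pics/q.png",cv2.resize(im[220:400,240:360],(600,900))[:600]);print(robot.current_clock())
```

```text
seated [[263.0, 306.0], [301.0, 307.0], [264.0, 395.0], [301.0, 396.0]]
popped [[263.0, 256.0], [301.0, 256.0], [263.0, 346.0], [301.0, 346.0]]
0.01 225 -43.0 -2.0 | 230 -40.0 -1.0 | 235 -37.0 -1.0 | 240 -33.0 -0.0 | 245 -30.0 0.0 | 250 -27.0 -1.0 | 255 -24.0 -2.0 | 260 -20.0 -2.0 | 265 -20.0 11.0 | 270 -20.0 25.0 | 275 -17.0 27.0 | 280 -15.0 28.0 | 285 -12.0 28.0 | 290 -9.0 28.0 | 295 -6.0 27.0 | 300 -4.0 29.0 | 305 -32.0 125.0 | 310 -31.0 126.0 | 315 -30.0 128.0 | 320 -29.0 129.0 | 325 -27.0 126.0 | 330 -26.0 127.0 | 335 -25.0 126.0 | 340 19.0 27.0 | 
0.013 225 -43.0 0.0 | 230 -40.0 -1.0 | 235 -37.0 -1.0 | 240 -33.0 -1.0 | 245 -30.0 -2.0 | 250 -27.0 -0.0 | 255 -24.0 -0.0 | 260 -20.0 -2.0 | 265 -20.0 12.0 | 270 -20.0 25.0 | 275 -17.0 28.0 | 280 -15.0 27.0 | 285 -12.0 27.0 | 290 -9.0 27.0 | 295 -6.0 28.0 | 300 -4.0 28.0 | 305 -32.0 125.0 | 310 -31.0 126.0 | 315 -30.0 127.0 | 320 -29.0 127.0 | 325 -28.0 128.0 | 330 -27.0 128.0 | 335 -25.0 128.0 | 340 19.0 27.0 | 
0.016 225 -43.0 -1.0 | 230 -40.0 -1.0 | 235 -37.0 -1.0 | 240 -33.0 -0.0 | 245 -30.0 -1.0 | 250 -27.0 -1.0 | 255 -24.0 -0.0 | 260 -21.0 -0.0 | 265 -20.0 13.0 | 270 -20.0 25.0 | 275 -17.0 28.0 | 280 -14.0 27.0 | 285 -12.0 27.0 | 290 -9.0 27.0 | 295 -6.0 27.0 | 300 -4.0 28.0 | 305 -32.0 125.0 | 310 -31.0 127.0 | 315 -30.0 127.0 | 320 -29.0 128.0 | 325 -28.0 128.0 | 330 -27.0 128.0 | 335 -25.0 127.0 | 340 19.0 26.0 | 
7.6083
```

View pics/q.png

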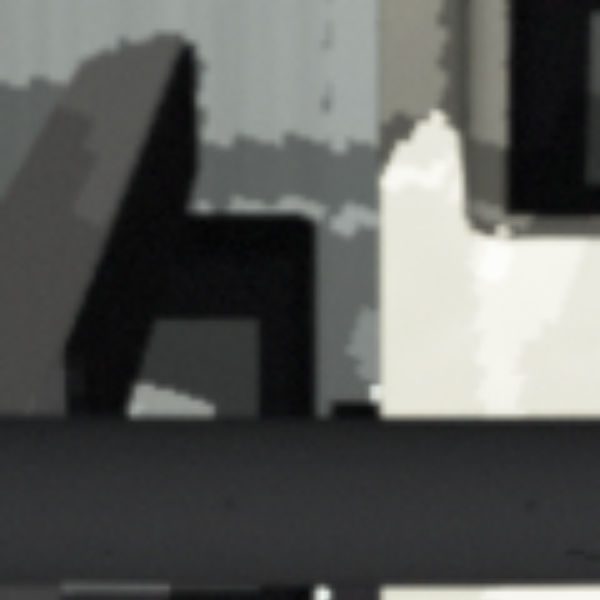

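The pack has popped. Its nose is at ramp x = -20 mm and its top is 28 mm above the floor, so it's flat on the ramp. The top edge is at dock x ≈ -27 mm, which is the finger's uphill face at -28 mm. The pusher only travels 15 mm, so on the slippery slope only the finger can be holding it. I'm handing in.

Run:
```python
from g import *
print(robot.current_ee_pos(),robot.current_ft_force(),robot.current_clock())
robot.close_job()
```

```text
[0.6040627  0.01178188 0.06017095] [-0.83976426  1.1594456   4.73650112] 7.6083
the job is handed in; nothing more can be done
```

The key is pressed and the pack is caught on the ramp, leaning against the other finger. I handed the job in at 7.6 s in that pose; no verdict was reported.

I located the dock from the top camera and two wrist-camera views. With the jaws about 49.5 mm open, I set one finger over the key and the other over the catch spot, then pressed straight down until the guard stopped the move.

**Last checks**
- **Key:** the fingertips stopped 52 mm above the bench, the key's fully-down height, with about 4.7 N upward on the tool. The lip had let go, so the key travelled at least 6 mm.
- **Pack:** depth readings put its nose 20 mm downhill of the seat (centre at ramp x about +5 mm). Its top is 28 mm above the floor, so it is flat on the ramp. Its upper nose edge is within about 1 mm of the finger's face, and it had moved further than the pusher's 15 mm stroke.
- **Bystanders:** nothing in the pictures suggests any were touched, but I did not measure them again afterwards.

**Unsure or disagreeing**
- **Contact force:** the sideways force did not show the pack's push on the finger; it came out about 0.9 N the wrong way, which I put down to sensor noise and key friction. That contact rests on the geometry only.
- **Key height:** hand-picked corners put the key's top at 47 to 60 mm, against 62 mm in the text. I relied on the guard to stop the press instead.
- **At rest:** I did not measure the pack's speed. I checked its position once, about 0.8 s after the press.

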